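# Clear the optics parts into their trays

### The job

Clear up after the alignment: stand both lens tubes upright in the blue tray and lay both clamping forks flat on the floor of the yellow tray, not on top of one another. Slide the power sensor head into the low white dust hood through its open front, window end first and roughly straight, until its round window is completely hidden under the roof. Leave the jar of screws and the black beam block where they are.

Things in the scene. Friction and masses are not known exactly. Their poses are not given: they have to be found in the camera images.
- tube_long: black cylindrical lens tube with a red cap, standing upright, 30.5 mm in diameter (cap 32 mm, top 9 mm), 56 mm tall, 0.1 kg, loose. Origin: centre of its underside, z up along its axis.
- tube_short: short black cylindrical lens tube without a red cap, standing upright, 30.5 mm in diameter, 26 mm tall, 0.08 kg, loose. Origin: centre of its underside, z up along its axis.
- fork_silver: bright metal clamping fork lying flat, 70 mm long (its y) and 42 mm over the two prongs (its x), 8 mm thick with a black screw head up to 16 mm high; 0.075 kg, loose. Origin: middle of its underside. The solid shank reaches from y = -12 to y = +34 mm and is 20 mm wide (x = -10 to +10), the place to grip it, for instance at y = +8 mm across x; the prongs point to -y.
- fork_black: black clamping fork, the same shape, size and axes as the bright one: lying flat, 70 mm long (its y), 42 mm wide (its x), 8 mm thick, shank 20 mm wide from y = -12 to y = +34 mm, prongs to -y; 0.075 kg, loose. Origin: middle of its underside.
- sensor: black flat power sensor head, 0.13 kg, loose, lying window up. Body 60 mm long (x = -24 to +36 mm), 42 mm wide (y), 14 mm thick; cord stub at the back to x = -37 mm. Round window with pale ring, 25 mm across, on top, centred at x = +16 mm (+x is the window end). Gripped across its width near x = -14 mm, the rest can slide under the roof. Origin: underside, on the centre line, z up.
- blue_tray: open tray of blue plastic, 120 mm (its x) by 180 mm (its y), walls 18 mm high, 4 mm thick, floor 4 mm thick. Fixed. Origin: centre of the underside, on the worktop; z up. Two things fit side by side, each 42 mm from the middle along y; open the gripper only partly (45 to 60 mm between the fingers) to let go clear of the other one and the walls. For the lens tubes.
- yellow_tray: open tray of yellow plastic, 120 mm (its x) by 180 mm (its y), walls 18 mm high, 4 mm thick, floor 4 mm thick. Fixed. Origin: centre of the underside, on the worktop; z up. Two things fit side by side, each 42 mm from the middle along y; open the gripper only partly (45 to 60 mm between the fingers) to let go clear of the other one and the walls. For the clamping forks.
- hood: low white dust hood, 55 mm deep (its x), 124 mm wide (its y), 30 mm high: a 6 mm roof on two 8 mm cheeks and a back wall, no floor; fixed. Its one opening, the mouth, faces the robot (-x): 108 mm wide, 24 mm high, 50 mm deep. Origin: on the worktop, 30 mm in front of the middle of the mouth; +x points into the hood, mouth at x = +30 mm, back at x = +85 mm.
- jar: bystander: clear jar of screws with a black screw cap, 58 mm in diameter, 56 mm tall. Origin: centre of its underside.
- block: bystander: black upright sheet-metal beam block, 51 mm wide (its y), 72 mm tall, on a round pale foot 40 mm in diameter. Origin: centre of its underside.

How it is judged:
By the outcome, as a careful person would: the job done as asked, in the order asked, and still so for the second after the job is handed in, with the robot touching nothing.
It also fails if it takes over 122 s, if anything falls off the work surface, if the arm or the gripper's body presses on something with over 40 N, if the wrist force passes 120 N, or if a joint passes its speed limit or range.

### The arm

A 7-joint arm with a two-finger parallel gripper is mounted at the origin on a cart in front of the work surface, level with it; the furniture and walls round the work are solid. World frame = base frame: x ahead of the robot, y to its left, z up, the work surface at z = 0. Lengths are in m, angles in degrees, forces in N, time in s.
With the tool pointing down it reaches from about 0.425 to 1.025 m from the base axis. Payload 9.4 kg.
Tool frame: the origin (TCP) lies at the very end of the fingers, on their centre line; the grasp point (between the pads) lies 19 mm behind it (grasp_offset is the distance from the TCP to the grasp point, in m); z points along the fingers, y is the line along which they close (so a half turn about z gives the same grasp; the last joint's range is limited). The gripper opens to 93 mm and grips with 3 to 60 N. Pads are 15 mm wide; open, the fingers measure 128 mm over their backs; the gripper's body (75 mm by 188 mm) begins 65 mm behind the grasp point.
Start: joints at [64.303, 34.337, -0.143, 91.639, 0.103, 54.024, -4.572], TCP at [0.263, -0.675, 0.219] pointing down, gripper open.
Joint ranges: [-147.43, 147.43], [-19.82, 112.94], [-74.19, 73.91], [6.32, 146.72], [-59.91, 239.91], [6.04, 106.73], [-150.56, 150.56]. Speed limits (degrees/s): [127.2, 127.2, 172.46, 172.46, 180, 180, 180].

### API

Orientations are given as [roll, pitch, yaw] about the fixed x, y, z axes, in that order (R = Rz(yaw) Ry(pitch) Rx(roll)).
In Python, from workcell import * gives the robot as it stands.
- The arm moves only by the tool jog_arm, never from a script. Its arguments are lists of equal length, an entry for each row: "travel": the shift along the world's x, y, z in m, a list of three; "twist": the turn about the world's z in rad; "fingers": the opening, from 0 (shut) to 1 (fully open). A call has 1 to 10 rows; each row shifts and turns the commanded pose from where the row before left it; what a row does not reach is not made up. A row lasts 1/10 s, in which the tool goes at most 50 mm and 8.59 degrees, less where a joint would pass 70% of its speed; a pose out of reach is approached as far as the arm can. A call with a gripper value outside its range is refused whole. The fingers move at their own pace and stop on an object; "squeeze" is the grip in N (left out, the last holds). Time passes only in rows, so rows that do not move let the fingers close. It gives the time, the measured TCP pose, the force, the opening and the grip force at its end, in the units of the state.
- sense(): the state, without advancing time (a new reading comes with each control period).
- camera(name): name is "scene" or "top" or "wrist"; returns (picture, depth): 420x560x3 uint8, red, green, blue; 420x560 float32, m along the optical axis (not along the pixel's ray), 0 where there is no reading.
- get_calibration(name): a dict with "camera_matrix" (3x3 intrinsics, pixels), "rvec" (rotation vector, rad) and "tvec" (3), from world to camera coordinates, as OpenCV has them. Camera axes: x right, y down, z forward; pixel columns grow to the right and rows downward; lengths in m; the calibration is good to about 2 mm. A picture is of the moment at which its call begins: read the wrist's pose just before it. get_calibration takes no time and is no camera call; for the wrist camera it gives the pose at the moment of the call.
- finish_job(): hands the job in; it is judged then, once.
The state is a dict: "time": time; "joint_pos": joint angles; "joint_vel": joint speeds; "joint_efforts": joint torques, N m; "ee_pos": TCP position; "tcp_rot": TCP orientation; "wrist_force": force on the tool from outside, world axes, zero at the start; "torque": the same for the moment, N m; "width": finger opening in m; "gripper_force": force on a finger pad.
Only numpy, scipy, OpenCV 4.12 (cv2) and the standard library are available. Lean on these libraries where they do the work, as an engineer would, in place of code of your own. Each camera call takes 0.05 s, during which the arm holds its last target. There are 200 camera calls.

## Working session

There is one attempt and no reset: what is moved stays moved. The work goes in short steps, Python scripts to look and compute and a tool call to move; the robot and the scene stay as the last step left them, time stands still between calls to the robot, and variables do not carry over. Pictures are saved under pics/ and viewed, at most 14 in all, crops included, and the job is handed in when it is done.

Besides the shell and the picture viewer there is one more tool, called after "Request:" in YAML: its name, and indented under it one key for each argument. jog_arm: Moves the arm, as the interface text tells. Its arguments: {"type":"object","properties":{"travel":{"type":"array"},"twist":{"type":"array"},"fingers":{"type":"array"},"squeeze":{"type":"number"}},"required":["travel","twist","fingers"]}

```bash
mkdir -p pics
python3 - <<'E'
from workcell import *
import cv2, numpy as np
s=sense(); print(s['ee_pos'],s['tcp_rot'],s['width'],s['time'])
for n in ['scene','top']:
    p,d=camera(n); c=get_calibration(n)
    np.savez(f'pics/{n}0.npz',p=p,d=d,K=c['camera_matrix'],r=c['rvec'],t=c['tvec'])
    cv2.imwrite(f'pics/{n}0.png',p[:,:,::-1])
    R=cv2.Rodrigues(np.array(c['rvec']))[0]; print(n,-R.T@np.array(c['tvec']).ravel(),R[2])
E
```

```text
[ 0.26317199 -0.67504318  0.21777503] [-1.79914002e+02  7.46595183e-03  2.13012964e+01] 0.09310948557243144 0.0
scene [ 0.05462904 -0.55313799  0.59269022] [ 0.50713727  0.60804249 -0.61081594]
top [0.38554216 0.00609834 1.02573051] [ 0.16298959  0.0251898  -0.98630617]
```

View pics/top0.png

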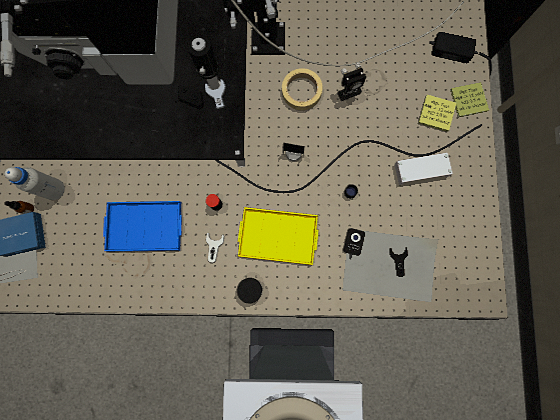

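View pics/scene0.png

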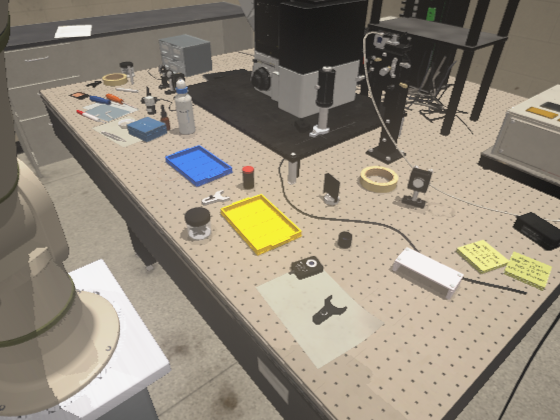

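The top view shows the blue tray at (143,227), red-capped tube (213,202), silver fork (214,247), yellow tray (279,236), jar (249,290), block (293,152), short tube (351,191), sensor (355,242) with its window end up-image at (355,237), black fork (399,262) and hood (424,168). The scene view agrees with this. Next I measure from these pixels.

```bash
cat > h.py <<'E'
import cv2, numpy as np
def ray(px,K,r,t,z):
    "pixels (n,2) -> world points on plane z"
    px=np.asarray(px,float).reshape(-1,2); R=cv2.Rodrigues(np.asarray(r,float))[0]; K=np.asarray(K,float)
    c=-R.T@np.asarray(t,float).ravel()
    d=(R.T@np.linalg.inv(K)@np.c_[px,np.ones(len(px))].T).T
    return c+d*((z-c[2])/d[:,2])[:,None]
def blob(mask,box):
    "largest contour of mask inside box (x0,y0,x1,y1)"
    m=np.zeros(mask.shape,np.uint8); x0,y0,x1,y1=box; m[y0:y1,x0:x1]=mask[y0:y1,x0:x1]
    cs=cv2.findContours(m,cv2.RETR_EXTERNAL,cv2.CHAIN_APPROX_NONE)[0]
    return max(cs,key=cv2.contourArea)
def rect(cnt,K,r,t,z):
    "min-area rectangle in world mm on plane z: centre, sizes, angle of long side deg, centroid"
    w=ray(cnt[:,0,:],K,r,t,z)[:,:2]*1000
    (c,s,a)=cv2.minAreaRect(w.astype(np.float32)); 
    if s[0]<s[1]: s=s[::-1]; a+=90
    return np.round(c,1),np.round(s,1),round((a+90)%180-90,1),np.round(w.mean(0),1)
E
python3 - <<'E'
from h import *
D=np.load('pics/top0.npz'); p=D['p']; c=(D['K'],D['r'],D['t'])
hsv=cv2.cvtColor(p,cv2.COLOR_RGB2HSV); H,S,V=cv2.split(hsv)
blk=(V<60); 
items=dict(blue=((H>100)&(H<125)&(S>150),(95,190,192,262),.018),
 red=(((H<8)|(H>172))&(S>130),(200,188,228,215),.056),
 silver=((S<40)&(V>140),(200,230,228,268),.008),
 yellow=((H>20)&(H<35)&(S>150),(230,200,326,270),.018),
 jar=(blk,(230,272,268,308),.056),short=(blk,(340,180,362,202),.026),
 sensor=(blk,(340,224,370,264),.014),bfork=(blk,(382,240,415,282),.008),
 hood=((S<40)&(V>150),(390,145,460,190),.030),block=(blk,(278,140,308,165),.07),
 window=((V>120),(348,230,362,245),.014))
for k,(m,b,z) in items.items(): print(k,*rect(blob(m.astype(np.uint8),b),*c,z))
for k,(x0,y0,x1,y1) in dict(l=(195,180,235,275),r=(335,140,460,290)).items(): pass
a=cv2.resize(p[175:285,195:235],None,fx=5,fy=5); b=cv2.resize(p[175:285,335:420],None,fx=5,fy=5)
cv2.imwrite('pics/crop1.png',np.hstack([a,b])[:,:,::-1])
E
```

```text
blue [508.6 364.3] [189.7 120.2] -88.8 [508. 364.]
red [565.3 188.5] [30.9 28.6] -89.8 [564.6 188.7]
silver [457.7 193.4] [66.2 40.9] -7.8 [462.3 192.5]
yellow [487.2  35.9] [190.6 120.4] 83.9 [486.8  35.9]
jar [358.1  98.7] [55.5 54.3] 0.9 [358.7  98.3]
short [ 594.1 -138.2] [33.1 28.8] -44.9 [ 593.9 -138.2]
sensor [ 469.  -143.7] [70.9 42.4] -15.2 [ 471.4 -144.7]
bfork [ 426.8 -252.8] [67.4 42.1] 3.9 [ 431.4 -252.3]
hood [ 652.9 -316.6] [124.3  54.5] -79.8 [ 652.7 -316.7]
block [ 6.875e+02 -2.000e-01] [49.5 22.4] 86.7 [686.9   0.9]
window [ 484.5 -148.5] [19.3 19. ] -1.1 [ 484.5 -148.6]
```

View pics/crop1.png

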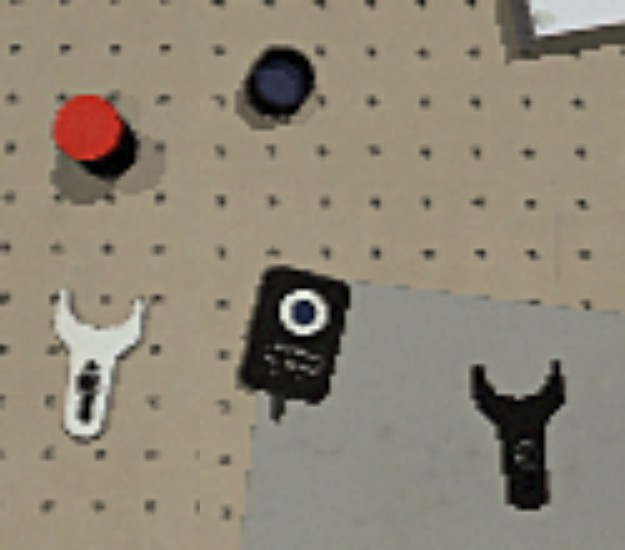

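The crop confirms both forks have their prongs pointing away from the robot. The sensor's window end also points away and leans to -y. Measured sizes match the given ones, so I'll go to the long tube first.

Request:
jog_arm:
  travel:
    - [0.016,0.045,0]
    - [0.016,0.045,0]
    - [0.016,0.045,0]
    - [0.016,0.045,0]
    - [0.016,0.045,0]
    - [0.016,0.045,0]
    - [0.016,0.045,0]
    - [0.016,0.045,0]
    - [0.016,0.045,0]
    - [0.016,0.045,0]
  twist: [0.06,0.06,0.06,0.06,0.06,0.06,0.06,0.06,0.06,0.06]
  fingers: [0.7,0.7,0.7,0.7,0.7,0.7,0.7,0.7,0.7,0.7]
  squeeze: 20

```text
time: 1.1
ee_pos: [0.4235, -0.2237, 0.2186]
tcp_rot: [-180.0, 0.0, 55.8]
wrist_force: [1.1, -0.7, -0.2]
width: 0.0649
gripper_force: 0.0
```

Request:
jog_arm:
  travel:
    - [0.016,0.045,0]
    - [0.016,0.045,0]
    - [0.016,0.045,0]
    - [0.016,0.045,0]
    - [0.016,0.045,0]
    - [0.016,0.045,0]
    - [0.016,0.045,0]
    - [0.015,0.045,0]
    - [0.015,0.045,0]
  twist: [0.06,0.06,0.06,0.06,0.06,0.06,0.06,0.06,0.12]
  fingers: [0.7,0.7,0.7,0.7,0.7,0.7,0.7,0.7,0.7]

```text
time: 2.0
ee_pos: [0.5656, 0.1814, 0.2184]
tcp_rot: [-180.0, 0.0, 90.2]
wrist_force: [0.3, 0.2, -0.3]
width: 0.0649
gripper_force: 0.0
```

Run:
```python
from workcell import *
from h import *
s=sense(); c=get_calibration('wrist'); p,d=camera('wrist')
R=cv2.Rodrigues(np.array(c['rvec']))[0]; print(s['time'],s['ee_pos'],s['tcp_rot'],s['width'],s['joint_pos'][6],'cam',-R.T@np.array(c['tvec']).ravel(),R[2])
np.savez('pics/w1.npz',p=p,d=d,K=c['camera_matrix'],r=c['rvec'],t=c['tvec']); cv2.imwrite('pics/w1.png',p[:,:,::-1])
```

```text
2.0 [0.56561954 0.18139341 0.21843815] [-1.79987986e+02  2.19337044e-02  9.02205545e+01] 0.06486775196074748 -38.22421950702064 cam [0.56560974 0.26287284 0.38494033] [-3.77421216e-04 -2.90065889e-01 -9.57006603e-01]
```

View pics/w1.png

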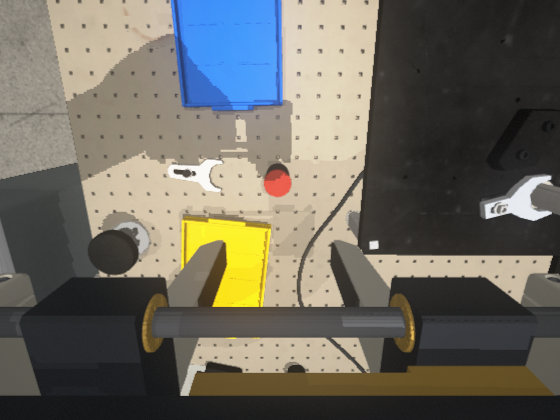

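The wrist view shows the red cap at (278,182), the silver fork at (197,175) with its prongs to the right, the blue tray at top and the yellow tray below. I'll measure all of these from here.

Run:
```python
from h import *
D=np.load('pics/w1.npz'); p=D['p']; c=(D['K'],D['r'],D['t']); print(c[0])
H,S,V=cv2.split(cv2.cvtColor(p,cv2.COLOR_RGB2HSV))
for k,(m,b,z) in dict(red=(((H<8)|(H>172))&(S>130),(255,160,300,205),.056),
 silver=((S<45)&(V>150),(160,150,228,196),.008),
 blue=((H>100)&(H<125)&(S>120),(165,0,290,115),.018)).items():
    cn=blob(m.astype(np.uint8),b); print(k,cv2.boundingRect(cn),*rect(cn,*c,z))
```

```text
[[292.16226051   0.         278.15358208]
 [  0.         292.16226051 206.26287172]
 [  0.           0.           1.        ]]
red (264, 170, 27, 27) [564.  190.9] [30.5 29.9] -89.7 [564.2 191.3]
silver (167, 158, 57, 34) [456.5 193.4] [71.9 43.8] -6.0 [461.1 193. ]
blue (171, 0, 112, 111) [508.6 328.7] [119.1 113.9] 1.5 [508.4 332.1]
```

Request:
jog_arm:
  travel:
    - [-0.001,0.009,-0.04]
    - [0,0,-0.045]
    - [0,0,-0.045]
    - [0,0,-0.04]
    - [0,0,-0.025]
    - [0,0,-0.01]
    - [0,0,0]
  twist: [0,0,0,0,0,0,0]
  fingers: [0.65,0.65,0.65,0.65,0.65,0.65,0.65]

```text
time: 2.75
ee_pos: [0.5636, 0.1883, 0.0125]
tcp_rot: [-179.9, 0.1, 90.1]
wrist_force: [0.4, -0.4, 0.0]
width: 0.0604
gripper_force: 0.0
```

Request:
jog_arm:
  travel:
    - [0,0,0]
    - [0,0,0]
    - [0,0,0]
    - [0,0,0]
    - [0,0,0]
    - [0,0,0]
  twist: [0,0,0,0,0,0]
  fingers: [0.2,0.2,0.2,0.2,0.2,0.2]
  squeeze: 20

```text
time: 3.35
ee_pos: [0.5648, 0.1887, 0.0144]
tcp_rot: [179.9, -0.0, 90.1]
wrist_force: [-0.8, -0.2, 6.4]
width: 0.0314
gripper_force: 20.0
```

Request:
jog_arm:
  travel:
    - [0,0,0.03]
    - [0,0,0.03]
    - [-0.01,0.037,0]
    - [-0.01,0.036,0]
    - [-0.01,0.036,0]
    - [-0.01,0.036,0]
    - [-0.01,0.036,0]
    - [-0.007,0.036,0]
    - [0,0,-0.01]
    - [0,0,0]
  twist: [0,0,0,0,0,0,0,0,0,0]
  fingers: [0.2,0.2,0.2,0.2,0.2,0.2,0.2,0.2,0.2,0.2]

```text
time: 4.35
ee_pos: [0.5061, 0.4058, 0.0625]
tcp_rot: [-179.9, 0.1, 90.2]
wrist_force: [0.4, -0.4, -1.6]
width: 0.0314
gripper_force: 20.0
```

Request:
jog_arm:
  travel:
    - [0,0,-0.02]
    - [0,0,-0.015]
    - [0,0,-0.006]
    - [0,0,-0.003]
    - [0,0,0]
  twist: [0,0,0,0,0]
  fingers: [0.2,0.2,0.2,0.2,0.2]

```text
time: 4.85
ee_pos: [0.5075, 0.4051, 0.0195]
tcp_rot: [-180.0, 0.0, 90.0]
wrist_force: [0.0, 0.0, -0.1]
width: 0.0314
gripper_force: 20.0
```

Request:
jog_arm:
  travel:
    - [0,0,-0.001]
    - [0,0,0]
    - [0,0,0]
    - [0,0,0]
    - [0,0,0]
    - [0,0,0.03]
    - [0,0,0.04]
    - [0,0,0.045]
    - [0,0,0.045]
    - [0,0,0]
  twist: [0,0,0,0,0,0,0,0,0,0]
  fingers: [0.2,0.6,0.6,0.6,0.6,0.6,0.6,0.6,0.6,0.6]

```text
time: 5.85
ee_pos: [0.5095, 0.4079, 0.1851]
tcp_rot: [179.6, -0.4, 90.0]
wrist_force: [-0.5, 0.6, -0.2]
width: 0.0556
gripper_force: 0.0
```

Request:
jog_arm:
  travel:
    - [0.008,-0.048,0]
    - [0.008,-0.048,0]
    - [0.008,-0.048,0]
    - [0.008,-0.048,0]
    - [0.008,-0.048,0]
    - [0.008,-0.048,0]
    - [0.008,-0.048,0]
    - [0.008,-0.048,0]
    - [0.008,-0.048,0]
    - [0.008,-0.048,0]
  twist: [0,0,0,0,0,0,0,0,0,0]
  fingers: [0.6,0.6,0.6,0.6,0.6,0.6,0.6,0.6,0.6,0.6]

```text
time: 6.85
ee_pos: [0.5872, -0.0765, 0.1782]
tcp_rot: [-180.0, 0.0, 90.1]
wrist_force: [0.7, -0.1, 0.3]
width: 0.0555
gripper_force: 0.0
```

Request:
jog_arm:
  travel:
    - [0.006,-0.048,0]
    - [0,-0.015,0]
    - [0,0,0]
  twist: [0,0,0]
  fingers: [0.6,0.6,0.6]

```text
time: 7.15
ee_pos: [0.5927, -0.1407, 0.1778]
tcp_rot: [-179.9, 0.0, 89.8]
wrist_force: [-1.2, 0.6, -0.6]
width: 0.0555
gripper_force: 0.0
```

```bash
cat >> h.py <<'E'
def shot(n):
    "wrist picture, saved; returns picture, calibration tuple, HSV planes"
    from workcell import sense,camera,get_calibration
    s=sense(); c=get_calibration('wrist'); p,d=camera('wrist')
    print(s['time'],np.round(s['ee_pos'],4),np.round(s['tcp_rot'],1),round(s['joint_pos'][6],1))
    cv2.imwrite(f'pics/{n}.png',p[:,:,::-1]); k=(c['camera_matrix'],c['rvec'],c['tvec'])
    np.savez(f'pics/{n}.npz',p=p,d=d,K=k[0],r=k[1],t=k[2])
    return p,k,cv2.split(cv2.cvtColor(p,cv2.COLOR_RGB2HSV))
E
python3 - <<'E'
from h import *
shot('w2')
E
```

```text
7.15 [ 0.5927 -0.1407  0.1778] [-179.9    0.    89.8] -8.2
```

View pics/w2.png

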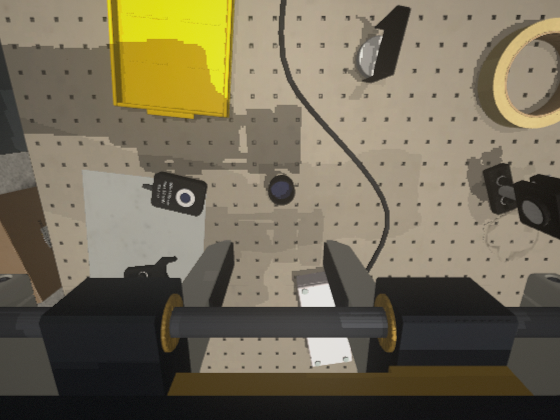

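The short tube is at (281,189) between the finger lines, and the sensor is at (180,194) with its window to the right. Next I measure the tube, and the sensor as well.

Run:
```python
from h import *
D=np.load('pics/w2.npz'); p=D['p']; c=(D['K'],D['r'],D['t'])
H,S,V=cv2.split(cv2.cvtColor(p,cv2.COLOR_RGB2HSV))
for k,(m,b,z) in dict(short=((V<70),(260,168,303,212),.026),sensor=((V<70),(140,165,215,220),.014),
 ring=((V>120)&(S<60),(172,185,200,212),.014)).items():
    cn=blob(m.astype(np.uint8),b); print(k,cv2.boundingRect(cn),*rect(cn,*c,z))
```

```text
short (268, 175, 26, 30) [ 595.  -136.4] [33.4 28. ] -89.3 [ 595.5 -136.2]
sensor (143, 172, 64, 44) [ 470.5 -142. ] [71.6 43.3] -14.0 [ 472.2 -142.3]
ring (176, 189, 19, 18) [ 483.1 -148.5] [21.6 20.6] -0.1 [ 482.9 -148.6]
```

Request:
jog_arm:
  travel:
    - [0.002,0.002,-0.04]
    - [0,0,-0.045]
    - [0,0,-0.04]
    - [0,0,-0.03]
    - [0,0,-0.013]
    - [0,0,-0.004]
    - [0,0,0]
  twist: [0,0,0,0,0,0,0]
  fingers: [0.65,0.65,0.65,0.65,0.65,0.65,0.65]

```text
time: 7.9
ee_pos: [0.5959, -0.1342, 0.0072]
tcp_rot: [180.0, -0.0, 90.1]
wrist_force: [-0.2, 0.1, 0.6]
width: 0.0602
gripper_force: 0.0
```

Request:
jog_arm:
  travel:
    - [0,0,0]
    - [0,0,0]
    - [0,0,0]
    - [0,0,0]
    - [0,0,0]
    - [0,0,0]
  twist: [0,0,0,0,0,0]
  fingers: [0.2,0.2,0.2,0.2,0.2,0.2]

```text
time: 8.5
ee_pos: [0.5957, -0.1357, 0.0072]
tcp_rot: [180.0, 0.0, 90.0]
wrist_force: [-0.4, 0.1, 6.7]
width: 0.0301
gripper_force: 20.0
```

Request:
jog_arm:
  travel:
    - [0,0,0.03]
    - [0,0,0.03]
    - [-0.009,0.045,0]
    - [-0.009,0.046,0]
    - [-0.009,0.046,0]
    - [-0.009,0.046,0]
    - [-0.009,0.046,0]
    - [-0.009,0.046,0]
    - [-0.008,0.046,0]
    - [-0.008,0.046,0]
  twist: [0,0,0,0,0,0,0,0,0,0]
  fingers: [0.2,0.2,0.2,0.2,0.2,0.2,0.2,0.2,0.2,0.2]

```text
time: 9.5
ee_pos: [0.5247, 0.2333, 0.0666]
tcp_rot: [-180.0, 0.0, 90.1]
wrist_force: [0.8, -0.5, -0.3]
width: 0.0301
gripper_force: 20.0
```

Request:
jog_arm:
  travel:
    - [-0.008,0.046,0]
    - [-0.008,0.046,0]
    - [0,0,-0.02]
    - [0,0,-0.02]
    - [0,0,-0.01]
    - [0,0,0]
    - [0,0,0]
  twist: [0,0,0,0,0,0,0]
  fingers: [0.2,0.2,0.2,0.2,0.2,0.2,0.2]

```text
time: 10.2
ee_pos: [0.5096, 0.3232, 0.0168]
tcp_rot: [-180.0, 0.0, 90.0]
wrist_force: [-0.3, -0.7, -0.5]
width: 0.0298
gripper_force: 20.0
```

Request:
jog_arm:
  travel:
    - [0,0,-0.003]
    - [0,0,-0.003]
    - [0,0,0]
    - [0,0,0]
    - [0,0,0]
    - [0,0,0]
    - [0,0,0.03]
    - [0,0,0.04]
    - [0,0,0.04]
    - [0,0,0.04]
  twist: [0,0,0,0,0,0,0,0,0,0]
  fingers: [0.2,0.2,0.2,0.6,0.6,0.6,0.6,0.6,0.6,0.6]

```text
time: 11.2
ee_pos: [0.509, 0.3233, 0.1621]
tcp_rot: [-180.0, 0.0, 90.1]
wrist_force: [0.4, -0.0, 0.6]
width: 0.0557
gripper_force: 0.0
```

Request:
jog_arm:
  travel:
    - [-0.006,-0.013,0]
    - [-0.006,-0.013,0]
    - [-0.006,-0.013,0]
    - [-0.006,-0.013,0]
    - [-0.006,-0.013,0]
    - [-0.006,-0.013,0]
    - [-0.006,-0.013,0]
    - [-0.006,-0.013,0]
    - [-0.006,-0.013,0]
    - [-0.007,-0.011,0]
  twist: [-0.14,-0.14,-0.14,-0.14,-0.14,-0.14,-0.14,-0.14,-0.14,-0.14]
  fingers: [0.6,0.6,0.6,0.6,0.6,0.6,0.6,0.6,0.6,0.6]

```text
time: 12.2
ee_pos: [0.4481, 0.1949, 0.1607]
tcp_rot: [-180.0, -0.0, 9.5]
wrist_force: [0.2, 0.4, 0.4]
width: 0.0557
gripper_force: 0.0
```

Request:
jog_arm:
  travel:
    - [0,0,0]
    - [0,0,0]
    - [0,0,0]
  twist: [-0.14,-0.145,0]
  fingers: [0.6,0.6,0.6]

```text
time: 12.5
ee_pos: [0.4482, 0.1957, 0.1607]
tcp_rot: [180.0, -0.0, -6.6]
wrist_force: [0.5, -0.1, -0.4]
width: 0.0558
gripper_force: 0.0
```

Run:
```python
from h import *
shot('w3')
```

```text
12.5 [0.4482 0.1957 0.1607] [180.   -0.   -6.6] -117.2
```

View pics/w3.png

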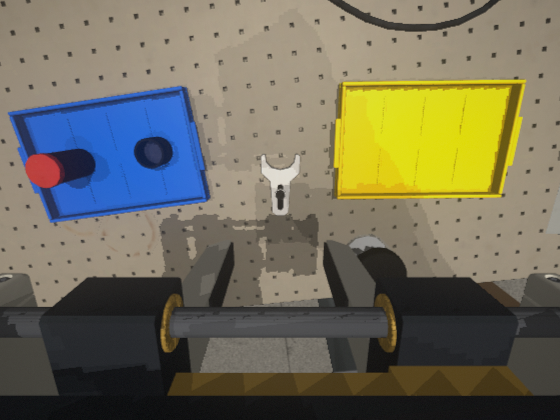

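Both tubes stand upright in the blue tray. The silver fork is centred between the fingers at (281,185), and the yellow tray is at (430,140). I'll measure both.

Run:
```python
from h import *
D=np.load('pics/w3.npz'); p=D['p']; c=(D['K'],D['r'],D['t'])
H,S,V=cv2.split(cv2.cvtColor(p,cv2.COLOR_RGB2HSV))
for k,(m,b,z) in dict(silver=((S<50)&(V>130),(250,145,312,222),.008),
 yellow=((H>20)&(H<35)&(S>150),(325,70,540,210),.018)).items():
    cn=blob(m.astype(np.uint8),b); print(k,cv2.boundingRect(cn),*rect(cn,*c,z))
```

```text
silver (250, 145, 57, 70) [461.8 194.6] [78.1 63. ] -6.5 [469.3 193.3]
yellow (333, 79, 193, 120) [486.7  38. ] [189.6 119.7] 84.2 [489.6  36.9]
```

Request:
jog_arm:
  travel:
    - [0.001,-0.001,-0.045]
    - [0,0,-0.045]
    - [0,0,-0.035]
    - [0,0,-0.02]
    - [0,0,-0.008]
    - [0,0,-0.004]
    - [0,0,0]
  twist: [0,0,0,0,0,0,0]
  fingers: [0.6,0.6,0.6,0.6,0.6,0.6,0.6]

```text
time: 13.25
ee_pos: [0.4496, 0.1946, 0.0039]
tcp_rot: [-180.0, -0.0, -6.4]
wrist_force: [0.2, 0.0, 0.5]
width: 0.0555
gripper_force: 0.0
```

Request:
jog_arm:
  travel:
    - [0,0,0]
    - [0,0,0]
    - [0,0,0]
    - [0,0,0]
    - [0,0,0]
    - [0,0,0]
  twist: [0,0,0,0,0,0]
  fingers: [0.1,0.1,0.1,0.1,0.1,0.1]

```text
time: 13.85
ee_pos: [0.4495, 0.1946, 0.0039]
tcp_rot: [-180.0, -0.0, -6.5]
wrist_force: [-0.3, -0.2, 3.9]
width: 0.0203
gripper_force: 20.0
```

Request:
jog_arm:
  travel:
    - [0,0,0.03]
    - [0,0,0.03]
    - [0.011,-0.04,0]
    - [0.011,-0.04,0]
    - [0.011,-0.04,0]
    - [0,0,0]
    - [0,0,-0.03]
    - [0,0,-0.015]
    - [0,0,-0.006]
    - [0,0,0]
  twist: [0,0,0,0,0,0,0,0,0,0]
  fingers: [0.1,0.1,0.1,0.1,0.1,0.1,0.1,0.1,0.1,0.1]

```text
time: 14.85
ee_pos: [0.4818, 0.0748, 0.0119]
tcp_rot: [180.0, 0.1, -6.5]
wrist_force: [0.2, 0.8, -1.0]
width: 0.0207
gripper_force: 20.0
```

Request:
jog_arm:
  travel:
    - [0,0,-0.002]
    - [0,0,-0.002]
    - [0,0,0]
    - [0,0,0]
    - [0,0,0]
    - [0,0,0]
    - [0,0,0.03]
    - [0,0,0.04]
    - [0,0,0.04]
    - [0,0,0.04]
  twist: [0,0,0,0,0,0,0,0,0,0]
  fingers: [0.1,0.1,0.1,0.42,0.42,0.42,0.42,0.42,0.42,0.42]

```text
time: 15.85
ee_pos: [0.482, 0.0744, 0.1602]
tcp_rot: [180.0, 0.0, -6.5]
wrist_force: [0.6, 0.3, -0.1]
width: 0.0389
gripper_force: 0.0
```

Request:
jog_arm:
  travel:
    - [-0.008,-0.041,0]
    - [-0.008,-0.041,0]
    - [-0.008,-0.041,0]
    - [-0.008,-0.041,0]
    - [-0.008,-0.041,0]
    - [-0.008,-0.041,0]
    - [-0.008,-0.041,0]
    - [-0.007,-0.041,0]
    - [0,0,0]
    - [0,0,0]
  twist: [0.02,0.02,0.02,0.02,0.02,0.02,0.03,0.03,0,0]
  fingers: [0.6,0.6,0.6,0.6,0.6,0.6,0.6,0.6,0.6,0.6]

```text
time: 16.85
ee_pos: [0.4188, -0.2543, 0.1586]
tcp_rot: [-180.0, 0.0, 3.6]
wrist_force: [0.1, 0.4, -0.4]
width: 0.0561
gripper_force: 0.0
```

Run:
```python
from h import *
p,c,(H,S,V)=shot('w4')
for k,(m,b,z) in dict(bfork=((V<60),(240,140,320,230),.008)).items():
    cn=blob(m.astype(np.uint8),b); print(k,cv2.boundingRect(cn),*rect(cn,*c,z))
```

```text
16.85 [ 0.4188 -0.2543  0.1586] [-180.     0.     3.6] -58.3
bfork (259, 155, 38, 61) [ 426.9 -252.6] [68.2 40.4] 3.7 [ 432.2 -252. ]
```

View pics/w4.png

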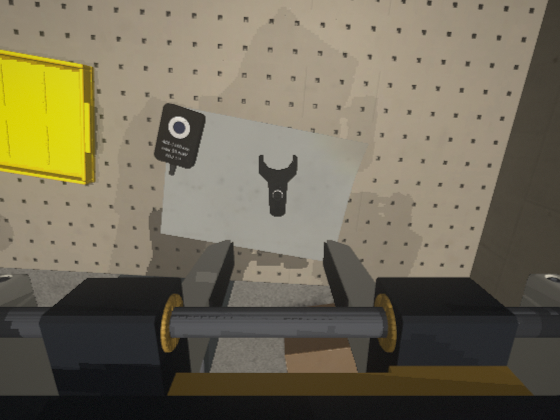

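The black fork is centred at (278,185) and agrees with the top view to within 1 mm, so I'll grasp it.

Request:
jog_arm:
  travel:
    - [0,0.001,-0.045]
    - [0,0,-0.045]
    - [0,0,-0.035]
    - [0,0,-0.02]
    - [0,0,-0.008]
    - [0,0,-0.002]
    - [0,0,0]
  twist: [0,0,0,0,0,0,0]
  fingers: [0.6,0.6,0.6,0.6,0.6,0.6,0.6]

```text
time: 17.6
ee_pos: [0.4199, -0.2519, 0.0042]
tcp_rot: [180.0, -0.0, 3.9]
wrist_force: [-1.2, -0.3, 1.0]
width: 0.0559
gripper_force: 0.0
```

Request:
jog_arm:
  travel:
    - [0,0,0]
    - [0,0,0]
    - [0,0,0]
    - [0,0,0]
    - [0,0,0]
    - [0,0,0]
  twist: [0,0,0,0,0,0]
  fingers: [0.1,0.1,0.1,0.1,0.1,0.1]

```text
time: 18.2
ee_pos: [0.4195, -0.2526, 0.0038]
tcp_rot: [180.0, -0.0, 3.8]
wrist_force: [-0.4, 0.3, 5.3]
width: 0.0207
gripper_force: 20.0
```

Request:
jog_arm:
  travel:
    - [0,0,0.03]
    - [0,0,0.03]
    - [0.009,0.042,0]
    - [0.009,0.042,0]
    - [0.009,0.042,0]
    - [0.009,0.042,0]
    - [0.009,0.043,0]
    - [0.011,0.043,0]
    - [0,0,0]
    - [0,0,-0.025]
  twist: [0,0,-0.03,-0.03,-0.03,-0.03,-0.03,-0.025,0,0]
  fingers: [0.1,0.1,0.1,0.1,0.1,0.1,0.1,0.1,0.1,0.1]

```text
time: 19.2
ee_pos: [0.477, 0.0036, 0.0399]
tcp_rot: [-179.9, -0.2, -5.9]
wrist_force: [-0.2, -1.4, -0.9]
width: 0.0207
gripper_force: 20.0
```

Request:
jog_arm:
  travel:
    - [0,0,-0.018]
    - [0,0,-0.008]
    - [0,0,0]
  twist: [0,0,0]
  fingers: [0.1,0.1,0.1]

```text
time: 19.5
ee_pos: [0.4747, 0.001, 0.0118]
tcp_rot: [180.0, 0.1, -6.2]
wrist_force: [0.5, -0.3, -1.4]
width: 0.0206
gripper_force: 20.0
```

Request:
jog_arm:
  travel:
    - [0,0,-0.002]
    - [0,0,-0.002]
    - [0,0,0]
    - [0,0,0]
    - [0,0,0]
    - [0,0,0]
    - [0,0,0.03]
    - [0,0,0.04]
    - [0,0,0.04]
    - [0,0,0.04]
  twist: [0,0,0,0,0,0,0,0,0,0]
  fingers: [0.1,0.1,0.1,0.42,0.42,0.42,0.42,0.42,0.42,0.42]

```text
time: 20.5
ee_pos: [0.4749, 0.0014, 0.1602]
tcp_rot: [180.0, 0.0, -6.2]
wrist_force: [0.7, 0.1, 0.5]
width: 0.0391
gripper_force: 0.0
```

Request:
jog_arm:
  travel:
    - [-0.005,-0.035,0]
    - [-0.005,-0.035,0]
    - [-0.005,-0.035,0]
    - [-0.005,-0.036,0]
    - [0,0,0]
    - [0,0,0]
  twist: [-0.03,-0.03,-0.04,-0.04,0,0]
  fingers: [0.7,0.7,0.7,0.7,0.7,0.7]

```text
time: 21.1
ee_pos: [0.4551, -0.14, 0.1587]
tcp_rot: [-180.0, 0.0, -14.3]
wrist_force: [-0.1, 0.4, 0.5]
width: 0.065
gripper_force: 0.0
```

Run:
```python
from h import *
p,c,(H,S,V)=shot('w5')
for k,(m,b,z) in dict(sensor=((V<70),(235,140,325,232),.014),ring=((V>120)&(S<60),(262,145,298,180),.014)).items():
    cn=blob(m.astype(np.uint8),b); print(k,cv2.boundingRect(cn),*rect(cn,*c,z))
```

```text
21.1 [ 0.4551 -0.14    0.1587] [-180.     0.   -14.3] -78.1
sensor (260, 148, 39, 65) [ 469.5 -143.8] [70.7 40.8] -14.6 [ 472.2 -144.6]
ring (269, 158, 21, 20) [ 483.6 -147.8] [21.5 20.4] 75.7 [ 483.3 -147.7]
```

View pics/w5.png

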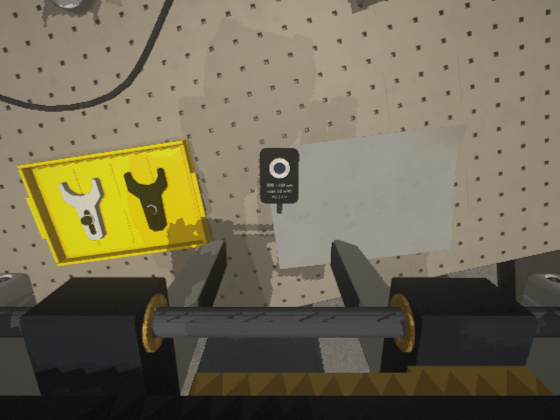

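Both forks lie flat and apart in the yellow tray, at (85,208) and (147,198). The sensor is at (279,177), aligned with the gripper. I'll grasp it now.

Request:
jog_arm:
  travel:
    - [0,0,-0.045]
    - [0,0,-0.045]
    - [0,0,-0.035]
    - [0,0,-0.02]
    - [0,0,-0.008]
    - [0,0,-0.002]
    - [0,0,0]
  twist: [0,0,0,0,0,0,0]
  fingers: [0.7,0.7,0.7,0.7,0.7,0.7,0.7]

```text
time: 21.85
ee_pos: [0.4557, -0.139, 0.0041]
tcp_rot: [-180.0, -0.0, -14.2]
wrist_force: [-0.7, -0.5, 0.1]
width: 0.065
gripper_force: 0.0
```

Request:
jog_arm:
  travel:
    - [0,0,0]
    - [0,0,0]
    - [0,0,0]
    - [0,0,0]
    - [0,0,0]
    - [0,0,0]
  twist: [0,0,0,0,0,0]
  fingers: [0.3,0.3,0.3,0.3,0.3,0.3]
  squeeze: 30

```text
time: 22.45
ee_pos: [0.4557, -0.1396, 0.0042]
tcp_rot: [-180.0, -0.1, -14.2]
wrist_force: [-0.9, 0.3, 7.9]
width: 0.0416
gripper_force: 29.9
```

Request:
jog_arm:
  travel:
    - [0,0,0.03]
    - [0,0,0.05]
    - [0.018,-0.032,0.02]
    - [0.018,-0.032,0.02]
    - [0.018,-0.032,0]
    - [0.018,-0.032,0]
    - [0.018,-0.032,0]
    - [0.018,-0.033,0]
    - [0,0,0]
    - [0,0,0]
  twist: [0,0,0.07,0.07,0.07,0.07,0.07,0.075,0,0]
  fingers: [0.3,0.3,0.3,0.3,0.3,0.3,0.3,0.3,0.3,0.3]

```text
time: 23.45
ee_pos: [0.5626, -0.3329, 0.1231]
tcp_rot: [-180.0, 0.1, 10.0]
wrist_force: [-1.1, 0.7, -1.0]
width: 0.042
gripper_force: 29.9
```

Run:
```python
from h import *
p,c,(H,S,V)=shot('w6')
cn=blob(((S<50)&(V>140)).astype(np.uint8),(180,60,380,220)); print(cv2.boundingRect(cn),*rect(cn,*c,.03))
```

```text
23.45 [ 0.5626 -0.3329  0.1231] [-1.8e+02  1.0e-01  1.0e+01] -46.0
(180, 60, 200, 142) [ 627.7 -320.3] [170.  118.1] -79.9 [ 626.5 -315.3]
```

View pics/w6.png

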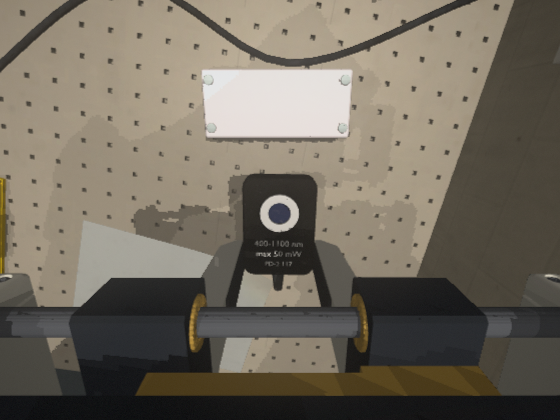

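The hood roof spans columns 203–352 and rows 69–137. The sensor is held straight below it at (280,225), window end toward the mouth. I'll convert the hood corners by hand.

Run:
```python
from h import *
D=np.load('pics/w6.npz'); p=D['p']; c=(D['K'],D['r'],D['t']); H,S,V=cv2.split(cv2.cvtColor(p,cv2.COLOR_RGB2HSV))
cn=blob((V>205).astype(np.uint8),(190,60,365,150)); print(cv2.boundingRect(cn),*rect(cn,*c,.03))
print(ray([[203,70],[352,70],[350,137],[205,137]],*c,.03)*1000)
print(ray([[279,213]],*c,.1231-.0042+.014)*1000)
```

```text
(202, 70, 150, 67) [ 652.7 -314.9] [122.1  52.3] -79.9 [ 653.5 -316.2]
[[ 667.98614719 -251.62548193   30.        ]
 [ 689.16760533 -370.89613926   30.        ]
 [ 637.26954908 -382.33918598   30.        ]
 [ 615.29227513 -258.69629697   30.        ]]
[[ 591.74088093 -327.80456244  132.9       ]]
```

Request:
jog_arm:
  travel:
    - [0,0.001,-0.03]
    - [0,0,-0.035]
    - [0,0,-0.03]
    - [0,0,-0.015]
    - [0,0,-0.006]
    - [0,0,0]
    - [0,0,0]
  twist: [0,0,0,0,0,0,0]
  fingers: [0.3,0.3,0.3,0.3,0.3,0.3,0.3]

```text
time: 24.2
ee_pos: [0.564, -0.3317, 0.0088]
tcp_rot: [179.9, -0.1, 10.1]
wrist_force: [-0.2, -1.1, -0.8]
width: 0.0416
gripper_force: 29.9
```

Request:
jog_arm:
  travel:
    - [0.01,0.0018,0]
    - [0.01,0.0018,0]
    - [0.01,0.0018,0]
    - [0.008,0.0014,0]
    - [0,0,0]
  twist: [0,0,0,0,0]
  fingers: [0.3,0.3,0.3,0.3,0.3]

```text
time: 24.7
ee_pos: [0.6033, -0.3237, 0.0077]
tcp_rot: [180.0, -0.1, 10.2]
wrist_force: [-0.8, 1.5, -1.6]
width: 0.0416
gripper_force: 29.9
```

Request:
jog_arm:
  travel:
    - [0.006,0.001,0]
    - [0.004,0.0005,0]
    - [0.0025,0.0005,0]
    - [0,0,-0.002]
    - [0,0,-0.001]
    - [0,0,0]
  twist: [0,0,0,0,0,0]
  fingers: [0.3,0.3,0.3,0.3,0.3,0.3]

```text
time: 25.3
ee_pos: [0.6136, -0.3227, 0.0045]
tcp_rot: [-180.0, 0.0, 10.1]
wrist_force: [-0.0, -0.7, -0.3]
width: 0.0418
gripper_force: 29.9
```

Run:
```python
from h import *
p,c,_=shot('w7')
cv2.imwrite('pics/w7c.png',cv2.resize(p[80:330,160:400],None,fx=2.3,fy=2.3)[:,:,::-1])
```

```text
25.3 [ 0.6136 -0.3227  0.0045] [-180.     0.    10.1] -47.0
```

View pics/w7c.png

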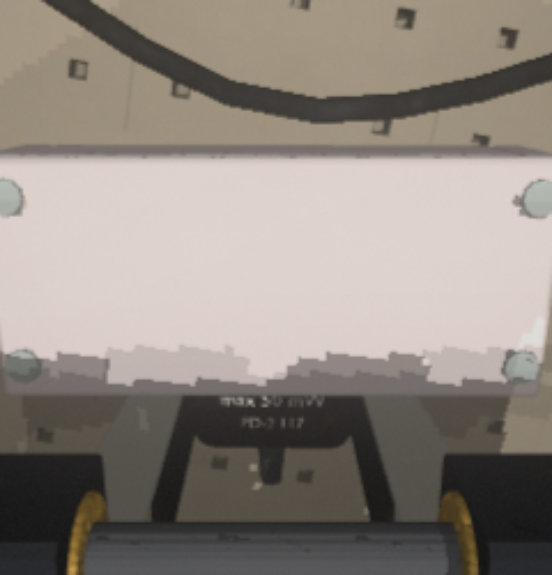

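The window is out of sight, and only the label's last lines and the cord stub show below the roof edge. By the numbers it is about 4 mm inside, so I'll push in a touch more and then release.

Request:
jog_arm:
  travel:
    - [0.001,0,0]
    - [0.001,0.0005,0]
    - [0,0,0]
    - [0,0,0]
  twist: [0,0,0,0]
  fingers: [0.3,0.3,0.3,0.3]

```text
time: 25.75
ee_pos: [0.6159, -0.3222, 0.0046]
tcp_rot: [180.0, -0.0, 10.1]
wrist_force: [-0.1, 0.9, -1.2]
width: 0.0412
gripper_force: 29.9
```

Request:
jog_arm:
  travel:
    - [0,0,0]
    - [0,0,0]
    - [0,0,0]
    - [0,0,0]
    - [-0.001,0,0.01]
    - [-0.002,0,0.03]
    - [-0.01,-0.002,0.04]
    - [-0.03,-0.005,0.04]
    - [-0.03,-0.005,0.03]
    - [0,0,0]
  twist: [0,0,0,0,0,0,0,0,0,0]
  fingers: [0.62,0.62,0.62,0.62,0.62,0.62,0.62,0.62,0.62,0.62]

```text
time: 26.75
ee_pos: [0.5405, -0.3372, 0.1597]
tcp_rot: [179.8, -0.2, 9.9]
wrist_force: [-0.0, -0.6, -0.5]
width: 0.0575
gripper_force: 0.0
```

Run:
```python
from h import *
from workcell import camera
p,c,_=shot('w8'); q,_=camera('scene'); t,_=camera('top')
a=cv2.resize(q[235:300,380:480],(500,325)); b=cv2.resize(p[60:240,170:390],(400,325)); e=cv2.resize(t[145:200,385:465],(400,275))
cv2.imwrite('pics/end.png',np.vstack([cv2.resize(np.hstack([a,b]),(800,289)),cv2.resize(np.hstack([e,cv2.resize(t[180:310,90:330],(500,275))]),(800,244))])[:,:,::-1])
```

```text
26.75 [ 0.5405 -0.3372  0.1597] [179.8  -0.2   9.9] -45.2
```

View pics/end.png

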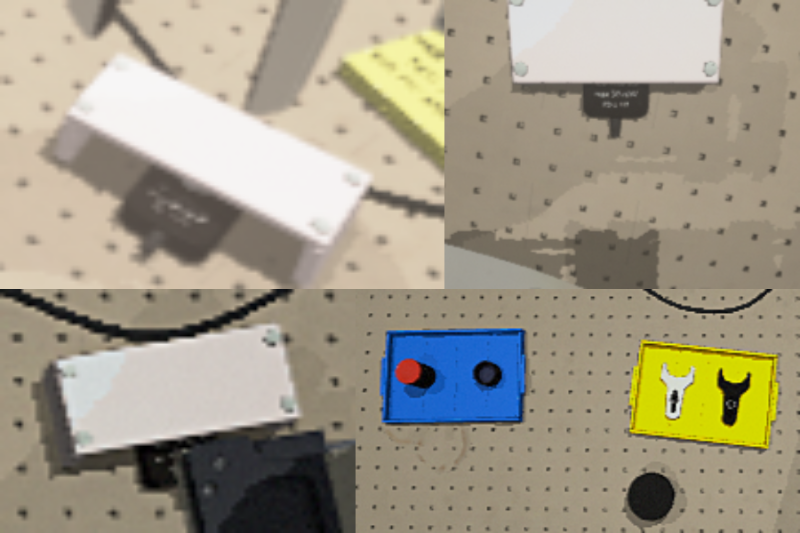

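The tubes, forks and jar look right. To be sure of the sensor, I'll measure how far its back edge sticks out of the mouth. It must be under 27.5 mm, and I expect about 21 mm.

Run:
```python
from h import *
D=np.load('pics/w8.npz'); p=D['p']; c=(D['K'],D['r'],D['t']); H,S,V=cv2.split(cv2.cvtColor(p,cv2.COLOR_RGB2HSV))
h=blob((V>190).astype(np.uint8),(190,40,330,112)); w=ray(h[:,0],*c,.03)[:,:2]*1000
cn=blob((V<70).astype(np.uint8),(225,100,290,125)); v=ray(cn[:,0],*c,.014)[:,:2]*1000
u=np.array([np.cos(np.radians(10.1)),np.sin(np.radians(10.1))])
print(rect(h,*c,.03)); W=w@u; Y=v@np.array([-u[1],u[0]]); X=v@u
print('hood x',W.min(),W.max(),'body back',np.percentile(X,[0,10,20]),'body y',Y.min(),Y.max(),cv2.boundingRect(cn),cv2.boundingRect(h))
```

```text
(array([ 651.9, -310.3]), array([112.7,  52.1]), -80.0, array([ 651.1, -306.2]))
hood x 561.2321196852406 613.5257604308407 body back [548.05799051 548.14405541 549.14752011] body y -438.3011081782397 -404.33032574581046 (256, 113, 34, 12) (209, 50, 121, 61)
```

Run:
```python
from h import *
D=np.load('pics/w8.npz'); p=D['p']; c=(D['K'],D['r'],D['t']); V=p.max(2)
print(V[105:150,258],V[105:150,252])
u=np.array([np.cos(np.radians(10.1)),np.sin(np.radians(10.1))])
print([(r,round(float((ray([[258,r]],*c,.014)[0,:2]*1000)@u),1)) for r in (130,132,134,136)])
```

```text
[226 225 224 225 224 215 165  72  61  63  64  64  64  64  65  63  64  63
  62  63  62  61  64  61  61  61  74 104 112 110 126 165 164 164 163 163
 162 161 160 158 157 159 159 160 160] [225 224 225 225 225 214 168  96  97  96  95  95  99 125 166 164 166 166
 166 164 165 162 159 151 164 164 163 164 162 164 163 162 163 162 162 163
 163 163 161 161 161 162 161 161 161]
[(130, 542.2), (132, 540.2), (134, 538.1), (136, 536.1)]
```

The sensor sticks out 19 mm, so the window sits about 8 mm inside the mouth. I'm handing the job in.

```bash
python3 -c "
from workcell import *
print(finish_job())"
```

```text
the job is handed in; nothing more can be done
None
```

The job is handed in at about 27 s of the 122 s allowed: both tubes stand upright in the blue tray, both forks lie flat and apart in the yellow tray, the sensor is in the hood with its window about 8 mm past the mouth, and I did not touch the jar or the beam block.

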